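Unlock the microscope stage and slide it to its click stop

TASK

The sliding microscope stage on the bench is locked by a bolt across its rail: wind the hand crank anticlockwise (seen from above), about two turns, until it comes up against its end stop and the bolt is fully back. Then take the stage by its upright grip tab and slide it along the rail towards the crank until you feel the ball detent click into the stage's notch, do not run on past the notch, and finish while still holding the tab firmly with the stage at rest in the notch. Leave the crank wound back and do not push the other things on the bench about.

Things in the scene. Friction and masses are not known exactly. Their poses are not given: they have to be found in the camera images.
- unit: The fixed stage unit: a white base plate 230 (x) x 430 (y) x 15 mm lying on the bench with two steel rails along its y axis, a black crank gearbox at its +y end and the sliding stage at its -y end. Origin on the bench at the plate's underside (the plate reaches from x -110 to +120 mm and from y -205 to +225 mm); z up. Its place and yaw (within 0.3 rad) vary. Heights above the bench: plate top 15, top of the sliding stage 42, top of gearbox 60 mm.
- crank_axis (a point): Point on the crank's vertical axis, at x 0, y 168 mm of the unit, 105 mm above the bench.
- crank_handle (a point): Middle of the crank's black upright handle: a freely spinning round grip 18 mm in diameter and 46 mm tall, from 76 to 122 mm above the bench (this point at 100 mm), on a flat steel crank arm (top at 74 mm) 40 mm from the crank axis. Round the handle the space is free above 75 mm. Turned by pushing or pulling it round with about 2 to 3 N.
- crank (a joint): Crank angle in rad, growing anticlockwise seen from above; starts between 0 and 1.5 and ends at a hard stop at 13.0. At 0 the handle lies on the unit's +x side of the axis. It stays where it is left. Each rad draws the locking bolt 2 mm back; the bolt clears the stage only beyond about 10 rad, and is fully back at the stop.
- stage: The sliding stage: a black plate 90 (x) x 170 (y) x 10 mm with its grip tab, about 0.4 kg, its top 42 mm above the bench. Origin at the centre of the plate's underside, 32 mm above the bench; axes as the unit's. It moves along the unit's y only; sliding it takes about 2 to 7 N. A clear dish 54 mm across and 11 mm tall is clamped on it, centred 50 mm towards +y of its centre.
- stage_tab (a point): Centre of the foot of the upright aluminium grip tab on the stage's top, 45 mm towards -y of the stage's centre and 42 mm above the bench. The tab is 12 mm thick along the rail (the unit's y), 34 mm wide (unit's x) and 42 mm tall (its top 84 mm above the bench); the clamped dish begins 68 mm from it towards +y.
- stage_notch (a point): The notch in the stage's edge on the unit's -x side: 9 mm wide along the rail; this point is the notch's centre, 30 mm towards +y from the tab's centre and 45 mm towards -x. It moves with the stage.
- detent: Aluminium block 30 x 24 x 32 mm standing on the base plate beside the rail on the unit's -x side, with the spring ball that presses on the stage's edge. Fixed, but its place along the rail varies by 35 mm. Origin at its foot, 15 mm above the bench; axes as the unit's; x points at the stage.
- detent_ball (a point): The tip of the 12 mm spring ball in the detent block, at the stage's edge (7.7 mm towards x and 22 mm above the block's origin; axes as the unit's). When the notch's centre stands at this point the ball is home: the stage is drawn in over the last 4 mm, and pushing it out again, either way, takes about 11 to 15 N. At the start the notch is 40 to 92 mm short of the ball; past the notch the stage could run on 25 mm or more to the end of its travel.
- lens: Loose steel objective lens 30 mm in diameter, 44 mm tall, standing on the base plate beside the gearbox; origin at its foot. Leave alone.
- dish: Loose flat clear dish 55 mm across and 13 mm tall lying on the base plate at the stage's +x side; origin at its foot. Leave alone.
- vial: Loose small jar 28 mm in diameter, 55 mm tall, standing on the bench on the robot's side of the unit; origin at its foot. Leave alone.
- tip_box: Loose grey box 120 x 85 x 55 mm on the bench beyond the unit's +y (crank) end; origin at its foot. Leave alone.
- driver: Loose screwdriver 160 mm long lying beyond the unit; origin at its middle, on the bench. Leave alone.
- wash: Loose white bottle 60 mm in diameter, 150 mm tall, standing beyond the unit; origin at its foot. Leave alone.
- mouse: Loose black computer mouse 105 x 60 x 32 mm on the bench beyond the unit's -y end; origin at its foot. Leave alone.

How it is judged (in metres and radians):
On the way, in this order (a step that is already met when the one before it is completed fails the run):
1. the crank is wound back to its end stop (the bolt is fully back) (value of joint crank above 12.3 rad), for 0.1 s.
2. the fingers hold the tab and the stage sits in the notch (contact force between the fingers and stage above 4 N and y of the grasp point in the frame of stage_tab between -0.01 and 0.01 m and y of stage_notch in the frame of detent_ball between -0.002 and 0.002 m), for 0.2 s.
At the end, for the whole second after the job is handed in: The crank is still wound back (beyond 12.0 rad), the notch's centre is within 2 mm of the ball along the rail, the stage is at rest (under 5 mm/s), and the fingers grip the tab with more than 4 N, one on either side of it (grasp point within 10 mm of the tab's centre along the rail) (all of step 2 and value of joint crank above 12 rad and linear speed of stage below 0.005 m/s); the arm keeps its last pose, push and grip.
It fails at once if the stage is run past the notch by more than 8 mm (y of stage_notch in the frame of detent_ball above 0.008 m).
It fails at once if a bystander is pushed more than 30 mm (distance of any of lens, dish, vial, tip_box, driver, wash, mouse from where it was at the start of the episode above 0.03 m).
It also fails if it takes over 69 s, if anything falls off the work surface, if the arm or the gripper's body presses on something with over 40 N, if the wrist force passes 120 N, or if a joint passes its speed limit or range.

ROBOT

A 6-joint arm with a two-finger parallel gripper is mounted at the origin on the work surface. World frame = base frame: x ahead of the robot, y to its left, z up, the work surface at z = 0. Lengths are in m, angles in degrees, forces in N, time in s.
With the tool pointing down it reaches from about 0.4 to 0.825 m from the base axis. Payload 7 kg.
Tool frame: the origin (TCP) lies midway between the tips of the shut fingers; the grasp point (between the pads) lies 19 mm behind it; z points along the fingers, y is the direction in which the jaws open and shut (so a half turn about z gives the same grasp; the last joint's range is limited). The gripper opens to 88 mm and grips with 3 to 60 N. Pads are 19 mm wide; open, the fingers measure 130 mm over their backs; the gripper's body (78 mm by 193 mm) begins 47 mm behind the grasp point.
Start: joints at [16.507, 20.546, 0.682, 0, -70.136, -16.507], TCP at [0.675, -0, 0.227] pointing down, gripper open.
Joint ranges: [-176.03, 176.03], [-82.01, 121.73], [-58.28, 71.71], [-173.87, 95.51], [-174.79, -0.11], [-173.66, 173.66]. Speed limits (degrees/s): [136.94, 136.94, 172.46, 180, 180, 180].

INTERFACE

Orientations are given as [roll, pitch, yaw] about the fixed x, y, z axes, in that order (R = Rz(yaw) Ry(pitch) Rx(roll)).
In Python, from plant import get_state, capture, close_job gives the robot as it stands.
- The arm moves only by the tool apply_moves, never from a script. Its argument "commands" is a list of rows, each an object with "grip": the opening, from 0 (shut) to 1 (fully open); "dp": the shift along the tool's x, y, z in mm, a list of three; "yaw": the turn about the tool's z in rad. A call has 1 to 12 rows; each row is the pose to reach, as a shift and turn from the pose commanded when the call began, along the tool's axes at that moment; what a row does not reach only later rows make up. A row lasts 1/8 s, in which the tool goes at most 62.5 mm and 10.7 degrees, less where a joint would pass 70% of its speed; a pose out of reach is approached as far as the arm can. A call with a gripper value outside its range is refused whole. The fingers move at their own pace and stop on an object; "newtons" is the grip in N (left out, the last holds). Time passes only in rows, so rows that repeat a pose let the fingers close. It gives the time, the measured TCP pose, the force and the opening at its end, in the units of the state.
- get_state(): the state, without advancing time (a new reading comes with each control period).
- capture(name): name is "scene" or "side" or "wrist"; returns a dict with "color" (384x512x3 uint8, red, green, blue), "camera_matrix" (3x3 intrinsics, pixels), "k1" (the pictures are not rectified: a ray, as slopes to the right and down, at radius r is drawn at 1 + k1 r^2 times it, then the intrinsics apply), "xyz" and "rotation" of the camera in the world; the wrist camera has in their place "T_tool_cam" (4x4, takes a point from camera to tool coordinates, whose origin is the TCP and whose axes are the flange's). Camera axes: x right, y up, looking along -z (the intrinsics and any distortion apply to the point x, -y, -z); pixel columns grow to the right and rows downward; lengths in m; the calibration is good to about 2 mm. A picture is of the moment at which its call begins: read the wrist's pose just before it. There is no depth.
- close_job(): hands the job in, once; it reports no verdict.
The state is a dict: "time_s": time; "joints": joint angles; "qd": joint speeds; "joint_torque": joint torques, N m; "tcp_pos": TCP position; "eef_rot": TCP orientation; "contact_force": force on the tool from outside, world axes, zero at the start; "moment": the same for the moment, N m; "gripper_width": finger opening in m.
Only numpy, scipy, OpenCV 4.12 (cv2) and the standard library are available. Lean on these libraries where they do the work, as an engineer would, in place of code of your own. Each camera call takes 0.05 s, during which the arm holds its last target.

## Working session

There is one attempt and no reset: what is moved stays moved. The work goes in short steps, Python scripts to look and compute and a tool call to move; the robot and the scene stay as the last step left them, time stands still between calls to the robot, and variables do not carry over. Pictures are saved under pics/ and viewed, and the job is handed in when it is done.

Besides the shell and the picture viewer there is one more tool, called after "Request:" as name(argument=value, ...) on one line, values as JSON. apply_moves: Moves the arm, as the interface text tells. Its arguments: {"type":"object","properties":{"commands":{"type":"array","items":{"type":"object","properties":{"grip":{"type":"number"},"dp":{"type":"array","items":{"type":"number"}},"yaw":{"type":"number"}}}},"newtons":{"type":"number"}},"required":["commands"]}

```bash
ls; mkdir -p pics
python3 - <<'E'
from plant import *
import cv2,numpy as np
print(get_state())
for n in ["scene","side","wrist"]:
    c=capture(n); cv2.imwrite(f"pics/{n}0.png",c["color"][:,:,::-1])
    print(n,{k:(np.round(v,4).tolist() if k!='color' else 0) for k,v in c.items()})
    np.save(f"{n}0.npy",c,allow_pickle=True)
E
```

```text
pics
{'time_s': 0.0, 'joints': array([ 1.65065335e+01,  2.05900211e+01,  6.33891965e-01, -1.99212988e-02,
       -7.01362488e+01, -1.65071318e+01]), 'qd': array([ 0.13480323, -0.00772353, -0.03532375,  0.0886429 ,  0.01057977,
        0.07471165]), 'joint_torque': array([-8.00930356e-04, -5.82726967e+01,  2.93058443e+01,  6.99745238e+00,
        6.93249181e-03, -2.06530804e-04]), 'tcp_pos': array([ 6.74508111e-01, -3.33414306e-05,  2.25640177e-01]), 'eef_rot': array([ 1.79906108e+02, -8.29472411e-03, -9.00073756e+01]), 'contact_force': array([-0.46218901, -0.20746629, -0.04835776]), 'moment': array([-0.03578481, -0.02569564, -0.01928631]), 'gripper_width': 0.08759047553346899}
scene {'color': 0, 'camera_matrix': [[493.9778, 0.0, 250.3697], [0.0, 493.9778, 195.8202], [0.0, 0.0, 1.0]], 'k1': -0.1502, 'xyz': [1.0798, -0.3804, 1.1421], 'rotation': [30.5219, -0.6114, 57.5423]}
side {'color': 0, 'camera_matrix': [[403.6533, 0.0, 247.8719], [0.0, 403.6533, 189.5636], [0.0, 0.0, 1.0]], 'k1': 0.0137, 'xyz': [0.2833, -0.7918, 0.6123], 'rotation': [58.579, 0.9073, -20.9665]}
wrist {'color': 0, 'camera_matrix': [[276.0446, 0.0, 257.6], [0.0, 276.0446, 192.4826], [0.0, 0.0, 1.0]], 'k1': -0.0652, 'T_tool_cam': [[0.0002, 0.9639, 0.2661, 0.0716], [1.0, -0.0001, -0.0004, 0.0012], [-0.0004, 0.2661, -0.9639, -0.1591], [0.0, 0.0, 0.0, 1.0]]}
```

View pics/scene0.png

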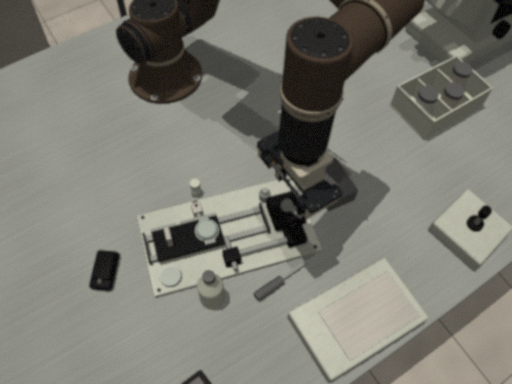

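View pics/side0.png

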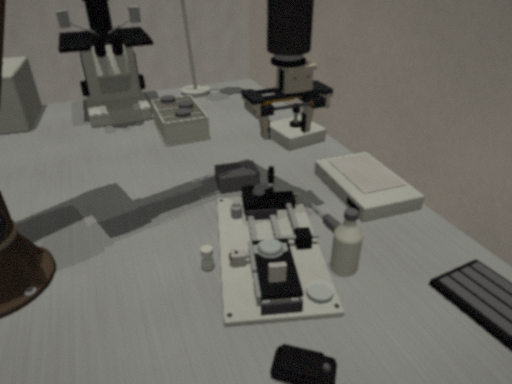

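View pics/wrist0.png

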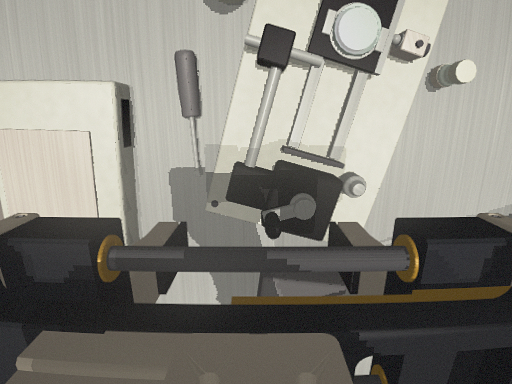

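```bash
cat > h.py <<'E'
import numpy as np,cv2
from scipy.spatial.transform import Rotation as R
def load(n): return np.load(n+".npy",allow_pickle=True).item()
def campose(c,st=None):
    if "xyz" in c: return np.array(c["xyz"]),R.from_euler("xyz",c["rotation"],degrees=True).as_matrix()
    T=np.eye(4);T[:3,:3]=R.from_euler("xyz",st["eef_rot"],degrees=True).as_matrix();T[:3,3]=st["tcp_pos"]
    M=T@np.array(c["T_tool_cam"]); return M[:3,3],M[:3,:3]
def proj(c,P,st=None):
    t,Rm=campose(c,st); q=(np.atleast_2d(P)-t)@Rm
    s=np.c_[q[:,0]/-q[:,2],-q[:,1]/-q[:,2]]
    s=s*(1+c["k1"]*(s**2).sum(1,keepdims=True)); K=np.array(c["camera_matrix"])
    return s*[K[0,0],K[1,1]]+K[:2,2]
def onplane(c,uv,z,st=None):
    K=np.array(c["camera_matrix"]); t,Rm=campose(c,st)
    d=(np.atleast_2d(uv)-K[:2,2])/[K[0,0],K[1,1]]; s=d.copy()
    for _ in range(20): s=d/(1+c["k1"]*(s**2).sum(1,keepdims=True))
    r=np.c_[s[:,0],-s[:,1],-np.ones(len(s))]@Rm.T
    return t+r*((z-t[2])/r[:,2])[:,None]
E
python3 - <<'E'
import cv2
s=cv2.imread("pics/scene0.png")[170:310,125:330];cv2.imwrite("pics/s1.png",cv2.resize(s,None,fx=3.9,fy=3.9,interpolation=2))
s=cv2.imread("pics/side0.png")[150:325,190:360];cv2.imwrite("pics/d1.png",cv2.resize(s,None,fx=3.4,fy=3.4,interpolation=2))
s=cv2.imread("pics/wrist0.png")[0:250,150:500];cv2.imwrite("pics/w1.png",cv2.resize(s,None,fx=2.2,fy=2.2,interpolation=2))
E
```

```text
(no output)
```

View pics/s1.png

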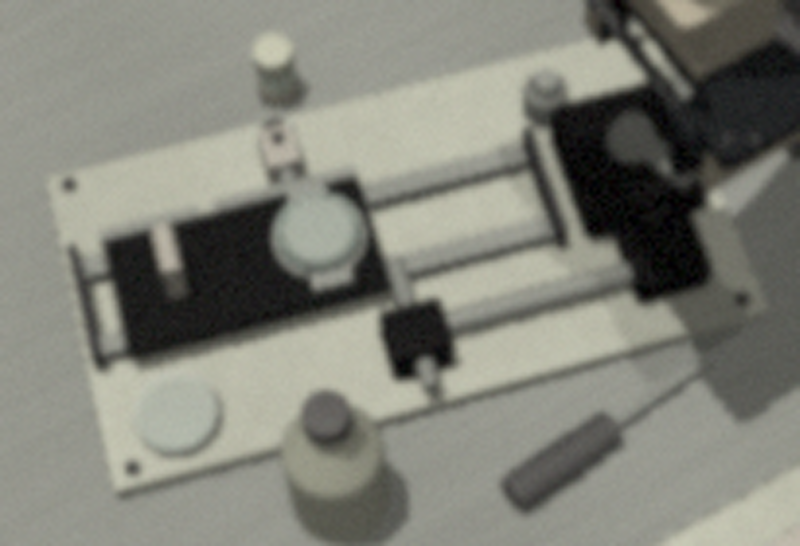

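View pics/d1.png

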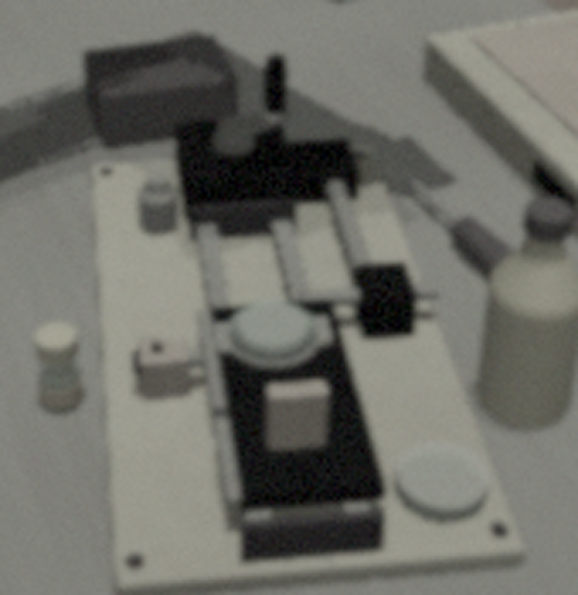

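View pics/w1.png

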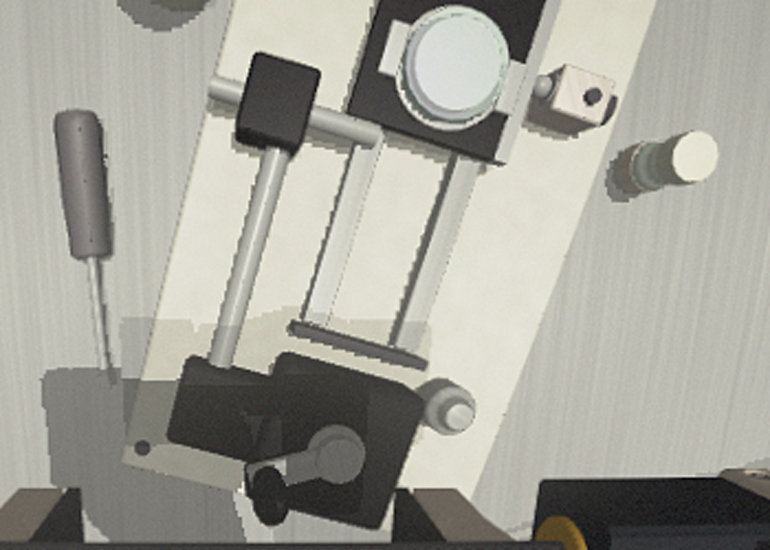

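```bash
cat > fit.py <<'E'
from h import *
from scipy.optimize import least_squares
sc,sd,w=load("scene0"),load("side0"),load("wrist0")
st0={"eef_rot":[179.906,-.008,-90.007],"tcp_pos":[.674508,-.00003,.22564]}
S=lambda p:np.array(p)/3.9+[125,170]
D=lambda p:np.array(p)/3.4+[190,150]
W=lambda p:np.array(p)/2.2+[150,0]
def U(p,x): 
    th=x[2];c,s=np.cos(th),np.sin(th);return np.array([x[0]+c*p[0]-s*p[1],x[1]+s*p[0]+c*p[1],p[2]])
obs=[(sc,S((50,178)),(-.11,-.205,.015)),(sc,S((118,488)),(.12,-.205,.015)),(sc,S((765,310)),(.12,.225,.015)),
(sd,D((118,583)),(-.11,-.205,.015)),(sd,D((523,548)),(.12,-.205,.015)),(sd,D((95,163)),(-.11,.225,.015)),
(w,W((124,460)),(.12,.225,.015)),(w,W((337,450)),(0,.168,.076)),(sc,S((635,135)),(0,.168,.076))]
def f(x): return np.concatenate([proj(c,U(p,x),st0)[0]-uv for c,uv,p in obs])
if __name__=="__main__":
    r=least_squares(f,[.65,-.15,-.2],loss="soft_l1");x=r.x;print(x)
    print(np.round(f(x).reshape(-1,2),1))
    np.save("unit.npy",x)
    for z in (.122,):
        for c,uv in ((w,W((268,484))),(sd,D((276,60)))):
            p=onplane(c,uv,z,st0)[0];d=p[:2]-U((0,.168,0),x)[:2];print("handle",p,np.hypot(*d),np.arctan2(d[1],d[0])-x[2])
    print("axis",U((0,.168,.105),x))
E
python3 fit.py
```

```text
[ 0.57536628 -0.12948099 -0.26927175]
[[-2.3 -0.9]
 [-2.   0.9]
 [ 0.7 -0.7]
 [-1.   1.2]
 [ 1.8  0.8]
 [-1.3 -0.1]
 [-3.9  0.5]
 [-0.8  3.3]
 [-1.2 -2. ]]
handle [0.65858485 0.02992627 0.122     ] 0.03860918100154907 0.20346685982149781
handle [0.65671793 0.0380256  0.122     ] 0.037078012064713485 0.4198070179362872
axis [0.62005923 0.03246511 0.105     ]
```

Request:
apply_moves(commands=[{"dp": [60,40,-20],"grip": 1},{"dp": [120,75,-40],"grip": 1},{"dp": [120,75,-40],"grip": 1},{"dp": [120,75,-40],"grip": 1}])

```text
$.commands[0]: bad value
```

```bash
cat > snap.py <<'E'
import sys,numpy as np,cv2
from plant import *
cam,name=sys.argv[1:3]
s=get_state();c=capture(cam);c["st"]=s
np.save(name+".npy",c,allow_pickle=True);cv2.imwrite(f"pics/{name}_raw.png",c["color"][:,:,::-1])
im=cv2.resize(c["color"][:,:,::-1],(768,576),interpolation=cv2.INTER_CUBIC);cv2.imwrite(f"pics/{name}.png",im)
print(s["time_s"],s["tcp_pos"],s["eef_rot"],s["contact_force"],s["gripper_width"])
E
python3 snap.py wrist w2
```

```text
0.15 [ 6.74650488e-01 -2.16396007e-05  2.25844637e-01] [ 1.79928643e+02 -7.74587826e-03 -9.00040986e+01] [0.44999209 0.43186106 0.66859346] 0.08786032465270972
```

View pics/w2.png

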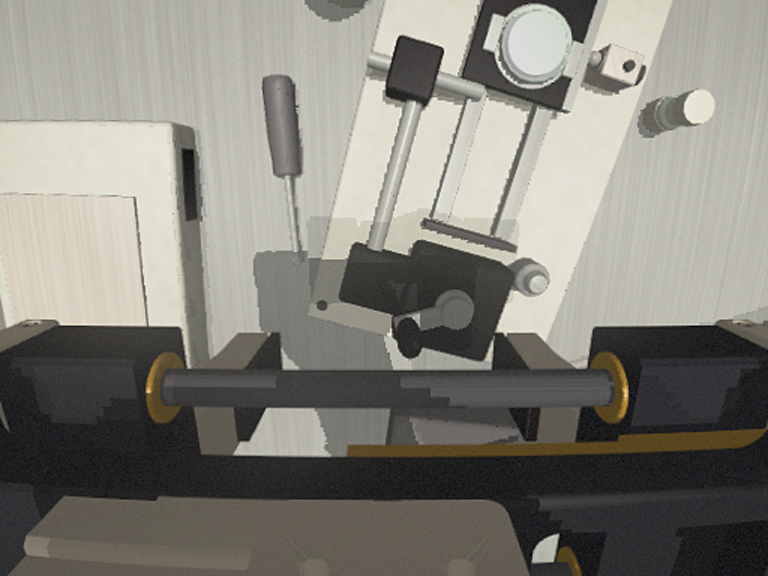

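Request:
apply_moves(commands=[{"dp": [60,40,-20],"yaw": 0,"grip": 1},{"dp": [120,75,-40],"yaw": 0,"grip": 1},{"dp": [120,75,-40],"yaw": 0,"grip": 1},{"dp": [120,75,-40],"yaw": 0,"grip": 1}])

```text
time_s: 0.7
tcp_pos: [0.5996, -0.1212, 0.2674]
eef_rot: [-179.9, 0.0, -90.1]
contact_force: [-0.8, 0.4, -0.5]
gripper_width: 0.0878
```

```bash
python3 snap.py wrist w3
```

```text
0.7 [ 0.59956962 -0.12115524  0.26743625] [-1.79914279e+02  1.53354096e-02 -9.01118120e+01] [-0.8215782   0.39622576 -0.48390787] 0.08782634127092778
```

View pics/w3.png

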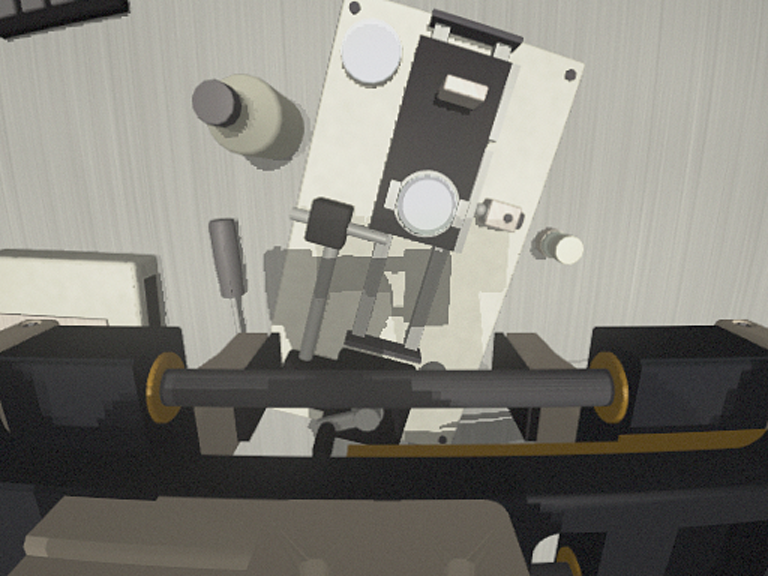

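Request:
apply_moves(commands=[{"dp": [-55,0,0],"yaw": 0,"grip": 1},{"dp": [-110,0,0],"yaw": 0,"grip": 1},{"dp": [-165,0,20],"yaw": 0,"grip": 1},{"dp": [-220,0,20],"yaw": 0,"grip": 1},{"dp": [-220,0,20],"yaw": 0,"grip": 1},{"dp": [-220,0,20],"yaw": 0,"grip": 1}])

```text
time_s: 1.5
tcp_pos: [0.5999, 0.1011, 0.2457]
eef_rot: [179.9, -0.0, -89.9]
contact_force: [-0.1, -0.4, 0.8]
gripper_width: 0.0876
```

```bash
python3 snap.py wrist w4
python3 - <<'E'
import cv2
s=cv2.imread("pics/w3_raw.png")[0:240,180:400];cv2.imwrite("pics/w3c.png",cv2.resize(s,None,fx=2.5,fy=2.5,interpolation=2))
s=cv2.imread("pics/w3_raw.png")[70:180,230:360];cv2.imwrite("pics/w3d.png",cv2.resize(s,None,fx=5,fy=5,interpolation=2))
E
```

```text
1.5 [0.59986617 0.10112779 0.24568459] [ 1.79925195e+02 -3.33879196e-02 -8.98894440e+01] [-0.10752286 -0.43118662  0.84912943] 0.08758689151154708
```

View pics/w4.png

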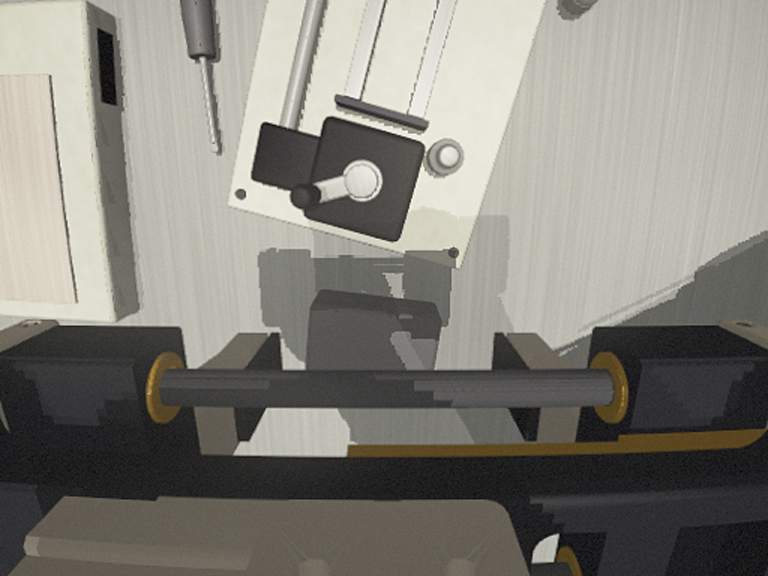

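View pics/w3c.png

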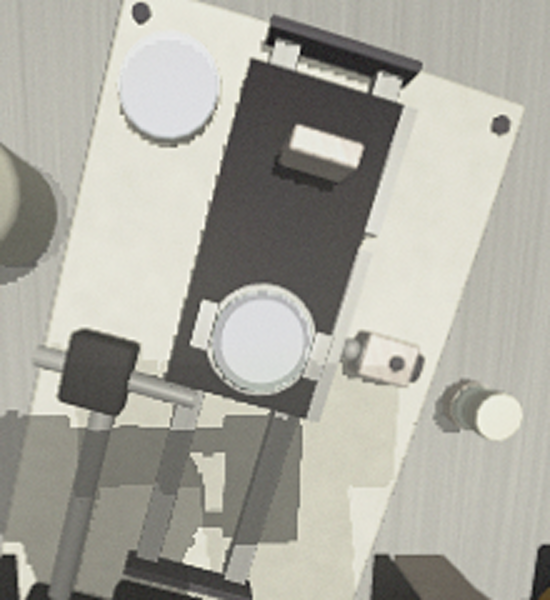

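View pics/w3d.png

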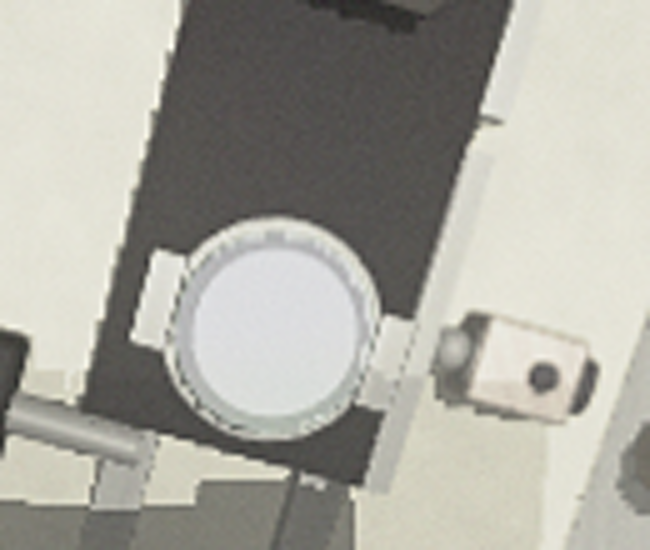

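```bash
cat > fit2.py <<'E'
from fit import *
w3,w4=load("w3"),load("w4")
C=lambda p:np.array(p)/2.5+[180,0]
Dd=lambda p:np.array(p)/5+[230,70]
F=lambda p:np.array(p)/1.5
o=[(w3,C((523,105)),(-.11,-.205,.015)),(w4,F((229,206)),(.12,.225,.015)),(w4,F((460,268)),(-.11,.225,.015)),(w4,F((362,180)),(0,.168,.077)),
]
stg=[((82,410),(.045,.085)),((365,487),(-.045,.085))]
stg=[(w3,Dd(a),b,.042) for a,b in stg]+[(w3,C((402,105)),(-.045,-.085),.042),(w3,C((248,58)),(.045,-.085),.042),(w3,C((327,146)),(0,-.045),.084)]
def f2(x):
    r=[proj(c,U(p,x),c["st"])[0]-uv for c,uv,p in o]
    r+=[proj(c,U((p[0]+0,p[1]+x[3],z),x),c["st"])[0]-uv for c,uv,p,z in stg]
    r+=[.3*(proj(c,U(p,x),st0)[0]-uv) for c,uv,p in obs if c is not w]
    return np.concatenate(r)
r=least_squares(f2,[.575,-.13,-.27,-.09],loss="soft_l1");x=r.x;print(x)
print(np.round(f2(x).reshape(-1,2),1).tolist())
np.save("unit.npy",x)
inv=lambda p:np.array([[np.cos(x[2]),np.sin(x[2])],[-np.sin(x[2]),np.cos(x[2])]])@(p[:2]-x[:2])
p=onplane(w4,F((303,193)),.122,w4["st"])[0];a=U((0,.168,.105),x);d=p-a;print("handle",p,np.hypot(*d[:2]),np.arctan2(d[1],d[0])-x[2])
print("axis",a,"tab",U((0,x[3]-.045,.042),x),"yaw deg",np.degrees(x[2]))
print("ball unit",inv(onplane(w3,Dd((449,348)),.040,w3["st"])[0]),"notch y",x[3]-.015,"tabtop",inv(onplane(w3,C((327,146)),.084,w3["st"])[0]))
print("notch seen",inv(onplane(w3,Dd((485,117)),.042,w3["st"])[0]))
print("wash",inv(onplane(w3,F((218,100)),.15,w3["st"])[0]))
E
python3 fit2.py
```

```text
[ 0.57382399 -0.12856685 -0.26369744 -0.09014637]
[[1.1, -1.7], [-1.8, 0.3], [0.5, 0.8], [-0.3, 0.4], [-1.3, -0.2], [3.8, 1.0], [5.0, 1.0], [-0.5, -0.8], [-1.4, -0.5], [-0.7, -0.3], [-0.5, 0.2], [0.2, -0.6], [-0.4, 0.4], [0.4, 0.1], [-0.7, 0.0], [-0.4, -0.9]]
handle [0.65438713 0.04112804 0.122     ] 0.03753107283734666 0.46494555864223164
axis [0.61761352 0.03362587 0.105     ] tab [ 0.53859782 -0.25904159  0.042     ] yaw deg -15.108750370555935
ball unit [-0.05076849 -0.04826727] notch y -0.10514637093858036 tabtop [-0.00177084 -0.13506991]
notch seen [-0.04075507 -0.10892136]
wash [ 0.15499688 -0.07343513]
```

Request:
apply_moves(commands=[{"dp": [30,-28,20],"yaw": 0,"grip": 1},{"dp": [58.6,-55.8,50],"yaw": 0,"grip": 1},{"dp": [58.6,-55.8,80],"yaw": 0,"grip": 1},{"dp": [58.6,-55.8,110],"yaw": 0,"grip": 1},{"dp": [58.6,-55.8,110],"yaw": 0,"grip": 1}])

```text
time_s: 2.17
tcp_pos: [0.6542, 0.0397, 0.134]
eef_rot: [179.7, -0.1, -90.1]
contact_force: [0.4, -0.1, 0.1]
gripper_width: 0.0874
```

```bash
python3 snap.py side d2;python3 snap.py wrist w5
python3 - <<'E'
import cv2
s=cv2.imread("pics/d2_raw.png")[70:270,180:380];cv2.imwrite("pics/d2c.png",cv2.resize(s,None,fx=3,fy=3,interpolation=2))
E
```

```text
2.175 [0.65420356 0.03965794 0.13399903] [ 1.79715797e+02 -7.75844037e-02 -9.01232200e+01] [ 0.37378443 -0.13139243  0.08306859] 0.08738420049660114
2.225 [0.65545867 0.04018082 0.13611553] [ 1.79898919e+02 -5.32577577e-02 -9.00685665e+01] [-0.06181021 -0.04503825  0.95010761] 0.08738575052525598
```

View pics/w5.png

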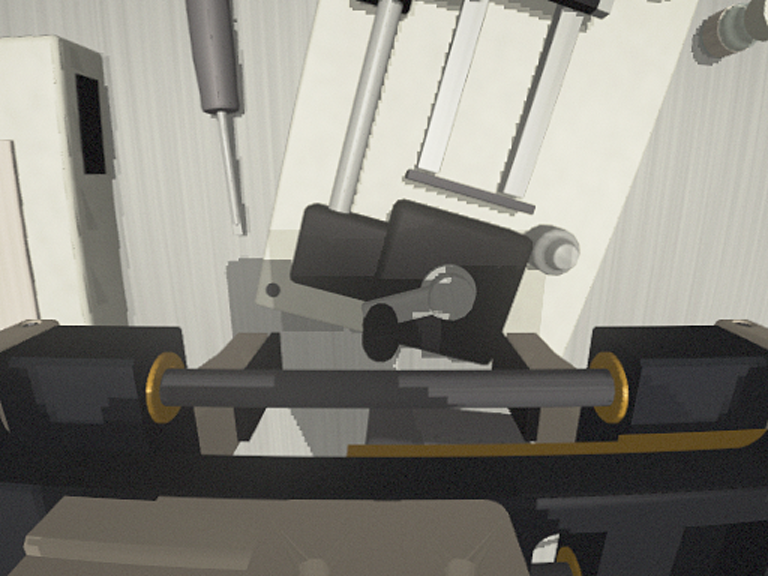

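View pics/d2c.png

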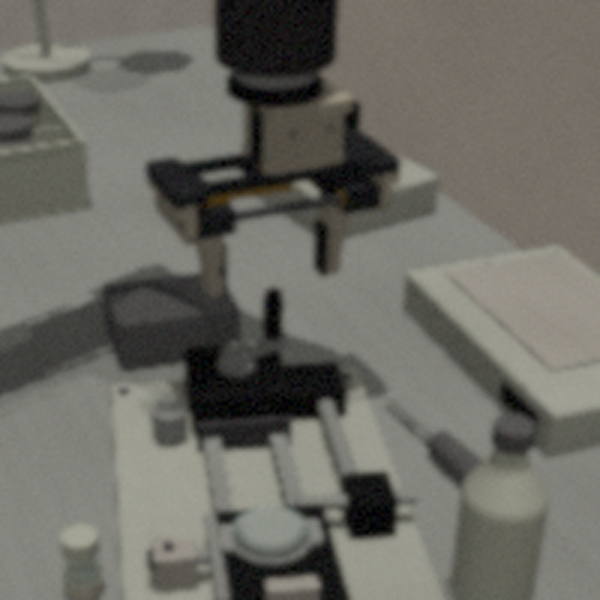

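Run:
```python
from h import *
w=load("w5");st={"eef_rot":[180,0,-90],"tcp_pos":[.6558,.0414,.137]}
print(onplane(w,np.array([[381,320]])/1.5,.122,st),onplane(w,np.array([[449,291]])/1.5,.077,st))
w=load("w4");st={"eef_rot":[180,0,-90],"tcp_pos":[.6,.1,.247]}
print(onplane(w,np.array([[303,192]])/1.5,.122,st),onplane(w,np.array([[362,180]])/1.5,.077,st))
```

```text
[[0.65693982 0.03233542 0.122     ]] [[0.62004563 0.03159515 0.077     ]]
[[0.65480183 0.03936209 0.122     ]] [[0.61753364 0.03217195 0.077     ]]
```

Run:
```python
from h import *
w=load("w5");st={"eef_rot":[180,0,-90],"tcp_pos":[.6558,.0414,.137]}
print(onplane(w,np.array([[380,343]])/1.5,.122,st))
import cv2
s=cv2.imread("pics/w5_raw.png")[180:250,220:340];cv2.imwrite("pics/w5c.png",cv2.resize(s,None,fx=6,fy=6,interpolation=2))
```

```text
[[0.65743099 0.04338945 0.122     ]]
```

View pics/w5c.png

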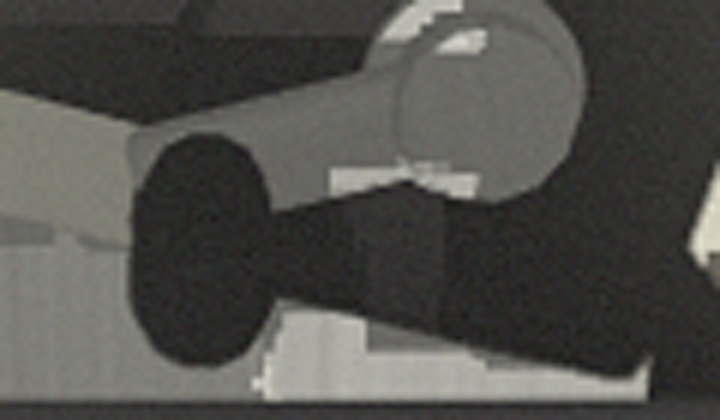

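Request:
apply_moves(commands=[{"dp": [-1.6,-1.2,25],"yaw": 0,"grip": 1},{"dp": [-1.6,-1.2,53],"yaw": 0,"grip": 1},{"dp": [-1.6,-1.2,53],"yaw": 0,"grip": 0},{"dp": [-1.6,-1.2,53],"yaw": 0,"grip": 0},{"dp": [-1.6,-1.2,53],"yaw": 0,"grip": 0},{"dp": [-1.6,-1.2,53],"yaw": 0,"grip": 0},{"dp": [-1.6,-1.2,53],"yaw": 0,"grip": 0},{"dp": [-1.6,-1.2,53],"yaw": 0,"grip": 0}], newtons=20)

```text
time_s: 3.28
tcp_pos: [0.657, 0.043, 0.0837]
eef_rot: [-180.0, -0.0, -90.0]
contact_force: [0.6, 0.5, -0.5]
gripper_width: 0.0331
```

Request:
apply_moves(commands=[{"dp": [0,0,0],"yaw": 0,"grip": 0},{"dp": [0,0,0],"yaw": 0,"grip": 0},{"dp": [0,0,0],"yaw": 0,"grip": 0},{"dp": [0,0,0],"yaw": 0,"grip": 0}])

```text
time_s: 3.78
tcp_pos: [0.658, 0.0433, 0.0838]
eef_rot: [-179.9, 0.0, -90.0]
contact_force: [5.1, -0.1, -2.1]
gripper_width: 0.0176
```

```bash
cat > circ.py <<'E'
import numpy as np,sys
def rows(cx,cy,r,cmd,th0,step,n):
    out=[]
    for k in range(1,n+1):
        t=th0+step*k;p=np.array([cx+r*np.cos(t),cy+r*np.sin(t)])*1000
        out.append([round(-(p[1]-cmd[1]*1000),1),round(-(p[0]-cmd[0]*1000),1)])
    print(out,"end cmd",p/1000,"th",t)
    return p/1000,t
if __name__=="__main__":
    a=[float(v) for v in sys.argv[1:]]
    rows(a[0],a[1],a[2],a[3:5],a[5],a[6],int(a[7]))
E
python3 circ.py .618 .0335 .040 .657 .043 .239 .25 12
```

```text
[[np.float64(-9.3), np.float64(3.7)], [np.float64(-17.4), np.float64(9.4)], [np.float64(-23.9), np.float64(17.0)], [np.float64(-28.3), np.float64(26.0)], [np.float64(-30.4), np.float64(35.7)], [np.float64(-29.9), np.float64(45.7)], [np.float64(-27.1), np.float64(55.2)], [np.float64(-21.9), np.float64(63.8)], [np.float64(-14.8), np.float64(70.8)], [np.float64(-6.2), np.float64(75.8)], [np.float64(3.4), np.float64(78.5)], [np.float64(13.4), np.float64(78.8)]] end cmd [0.57818961 0.02960986] th 3.239
```

Request:
apply_moves(commands=[{"dp": [-9.3,3.7,0],"yaw": 0,"grip": 0},{"dp": [-17.4,9.4,0],"yaw": 0,"grip": 0},{"dp": [-23.9,17.0,0],"yaw": 0,"grip": 0},{"dp": [-28.3,26.0,0],"yaw": 0,"grip": 0},{"dp": [-30.4,35.7,0],"yaw": 0,"grip": 0}])

```text
time_s: 4.4
tcp_pos: [0.6201, 0.0728, 0.0835]
eef_rot: [179.9, -0.1, -90.0]
contact_force: [1.5, -7.7, -0.4]
gripper_width: 0.0173
```

```bash
python3 circ.py .6185 .0325 .040 .6213 .0734 1.489 .3 12
```

```text
[[np.float64(1.8), np.float64(11.5)], [np.float64(6.2), np.float64(22.6)], [np.float64(13.6), np.float64(32.0)], [np.float64(23.4), np.float64(38.8)], [np.float64(34.8), np.float64(42.3)], [np.float64(46.8), np.float64(42.4)], [np.float64(58.2), np.float64(38.9)], [np.float64(68.1), np.float64(32.1)], [np.float64(75.5), np.float64(22.8)], [np.float64(79.9), np.float64(11.7)], [np.float64(80.8), np.float64(-0.3)], [np.float64(78.1), np.float64(-11.9)]] end cmd [ 0.63321084 -0.00469665] th 5.0889999999999995
```

Request:
apply_moves(commands=[{"dp": [1.8,11.5,0],"yaw": 0,"grip": 0},{"dp": [6.2,22.6,0],"yaw": 0,"grip": 0},{"dp": [13.6,32.0,0],"yaw": 0,"grip": 0},{"dp": [23.4,38.8,0],"yaw": 0,"grip": 0},{"dp": [34.8,42.3,0],"yaw": 0,"grip": 0},{"dp": [46.8,42.4,0],"yaw": 0,"grip": 0}])

```text
time_s: 5.15
tcp_pos: [0.5798, 0.0273, 0.0837]
eef_rot: [-179.8, 0.1, -90.0]
contact_force: [9.5, 4.4, -8.0]
gripper_width: 0.0174
```

```bash
python3 circ.py .620 .0325 .040 .5789 .0266 3.289 .3 12
```

```text
[[np.float64(11.4), np.float64(-5.0)], [np.float64(21.3), np.float64(-11.8)], [np.float64(28.7), np.float64(-21.1)], [np.float64(33.1), np.float64(-32.2)], [np.float64(34.0), np.float64(-44.2)], [np.float64(31.3), np.float64(-55.8)], [np.float64(25.3), np.float64(-66.1)], [np.float64(16.5), np.float64(-74.2)], [np.float64(5.7), np.float64(-79.4)], [np.float64(-6.1), np.float64(-81.1)], [np.float64(-17.9), np.float64(-79.2)], [np.float64(-28.7), np.float64(-74.0)]] end cmd [0.65288154 0.05527728] th 6.888999999999999
```

Request:
apply_moves(commands=[{"dp": [11.4,-5.0,0],"yaw": 0,"grip": 0},{"dp": [21.3,-11.8,0],"yaw": 0,"grip": 0},{"dp": [28.7,-21.1,0],"yaw": 0,"grip": 0},{"dp": [33.1,-32.2,0],"yaw": 0,"grip": 0},{"dp": [34.0,-44.2,0],"yaw": 0,"grip": 0}])

```text
time_s: 5.78
tcp_pos: [0.6233, -0.0077, 0.0834]
eef_rot: [179.9, 0.0, -90.0]
contact_force: [-4.0, 7.5, 3.1]
gripper_width: 0.0175
```

```bash
python3 circ.py .620 .033 .0395 .6231 -.0074 4.789 .3 12
```

```text
[[np.float64(-3.7), np.float64(-11.4)], [np.float64(-9.6), np.float64(-21.6)], [np.float64(-18.3), np.float64(-29.6)], [np.float64(-28.9), np.float64(-34.7)], [np.float64(-40.6), np.float64(-36.4)], [np.float64(-52.3), np.float64(-34.6)], [np.float64(-62.9), np.float64(-29.4)], [np.float64(-71.5), np.float64(-21.3)], [np.float64(-77.3), np.float64(-11.0)], [np.float64(-79.8), np.float64(0.5)], [np.float64(-78.8), np.float64(12.3)], [np.float64(-74.4), np.float64(23.2)]] end cmd [0.59986065 0.06698024] th 8.389
```

Request:
apply_moves(commands=[{"dp": [-3.7,-11.4,0],"yaw": 0,"grip": 0},{"dp": [-9.6,-21.6,0],"yaw": 0,"grip": 0},{"dp": [-18.3,-29.6,0],"yaw": 0,"grip": 0},{"dp": [-28.9,-34.7,0],"yaw": 0,"grip": 0},{"dp": [-40.6,-36.4,0],"yaw": 0,"grip": 0},{"dp": [-52.3,-34.6,0],"yaw": 0,"grip": 0},{"dp": [-62.9,-29.4,0],"yaw": 0,"grip": 0},{"dp": [-71.5,-21.3,0],"yaw": 0,"grip": 0},{"dp": [-77.3,-11.0,0],"yaw": 0,"grip": 0},{"dp": [-79.8,0.5,0],"yaw": 0,"grip": 0},{"dp": [-78.8,12.3,0],"yaw": 0,"grip": 0},{"dp": [-74.4,23.2,0],"yaw": 0,"grip": 0}])

```text
time_s: 7.28
tcp_pos: [0.5996, 0.0674, 0.0836]
eef_rot: [-179.9, 0.1, -90.0]
contact_force: [5.7, -4.6, -4.1]
gripper_width: 0.0173
```

```bash
python3 circ.py .620 .033 .0395 .5999 .067 8.389 .3 12;python3 snap.py side d3;python3 - <<'E'
import cv2
s=cv2.imread("pics/d3_raw.png")[120:290,180:360];cv2.imwrite("pics/d3c.png",cv2.resize(s,None,fx=3,fy=3,interpolation=2))
E
```

```text
[[np.float64(7.5), np.float64(9.2)], [np.float64(17.3), np.float64(15.7)], [np.float64(28.7), np.float64(19.0)], [np.float64(40.5), np.float64(18.9)], [np.float64(51.7), np.float64(15.2)], [np.float64(61.3), np.float64(8.4)], [np.float64(68.5), np.float64(-0.9)], [np.float64(72.7), np.float64(-12.0)], [np.float64(73.3), np.float64(-23.8)], [np.float64(70.5), np.float64(-35.2)], [np.float64(64.4), np.float64(-45.3)], [np.float64(55.6), np.float64(-53.2)]] end cmd [0.65309708 0.01144   ] th 11.988999999999999
7.275 [0.5995772  0.06737736 0.08361917] [-1.79925886e+02  5.24652378e-02 -8.99874200e+01] [ 5.66441538 -4.59333169 -4.1407588 ] 0.01733986560018172
```

View pics/d3c.png

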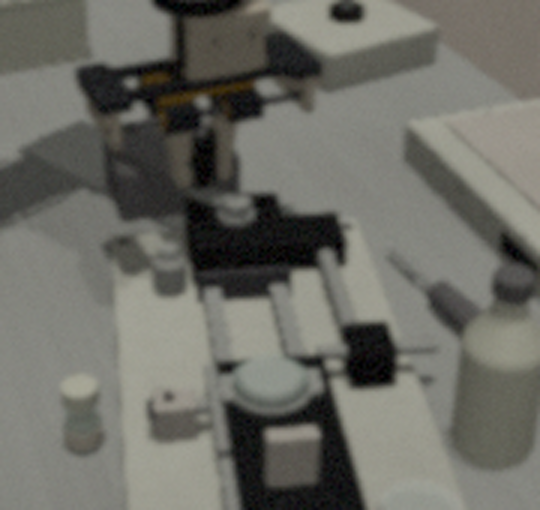

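Request:
apply_moves(commands=[{"dp": [7.5,9.2,0],"yaw": 0,"grip": 0},{"dp": [17.3,15.7,0],"yaw": 0,"grip": 0},{"dp": [28.7,19.0,0],"yaw": 0,"grip": 0},{"dp": [40.5,18.9,0],"yaw": 0,"grip": 0},{"dp": [51.7,15.2,0],"yaw": 0,"grip": 0},{"dp": [61.3,8.4,0],"yaw": 0,"grip": 0},{"dp": [68.5,-0.9,0],"yaw": 0,"grip": 0},{"dp": [72.7,-12.0,0],"yaw": 0,"grip": 0},{"dp": [73.3,-23.8,0],"yaw": 0,"grip": 0},{"dp": [70.5,-35.2,0],"yaw": 0,"grip": 0},{"dp": [64.4,-45.3,0],"yaw": 0,"grip": 0},{"dp": [55.6,-53.2,0],"yaw": 0,"grip": 0}])

```text
time_s: 8.82
tcp_pos: [0.6541, 0.012, 0.0835]
eef_rot: [-180.0, -0.0, -90.0]
contact_force: [-3.3, -1.5, 3.4]
gripper_width: 0.0175
```

```bash
python3 circ.py .620 .033 .0395 .6531 .0114 11.989 .1 9
```

```text
[[np.float64(-3.5), np.float64(-2.0)], [np.float64(-7.0), np.float64(-3.6)], [np.float64(-10.8), np.float64(-4.9)], [np.float64(-14.6), np.float64(-5.8)], [np.float64(-18.5), np.float64(-6.3)], [np.float64(-22.5), np.float64(-6.4)], [np.float64(-26.4), np.float64(-6.1)], [np.float64(-30.3), np.float64(-5.4)], [np.float64(-34.1), np.float64(-4.4)]] end cmd [0.657462   0.04552392] th 12.889000000000001
```

Request:
apply_moves(commands=[{"dp": [-3.5,-2.0,0],"yaw": 0,"grip": 0},{"dp": [-7.0,-3.6,0],"yaw": 0,"grip": 0},{"dp": [-10.8,-4.9,0],"yaw": 0,"grip": 0},{"dp": [-14.6,-5.8,0],"yaw": 0,"grip": 0},{"dp": [-18.5,-6.3,0],"yaw": 0,"grip": 0},{"dp": [-22.5,-6.4,0],"yaw": 0,"grip": 0},{"dp": [-26.4,-6.1,0],"yaw": 0,"grip": 0}])

```text
time_s: 9.7
tcp_pos: [0.6592, 0.0381, 0.0836]
eef_rot: [-180.0, 0.0, -90.0]
contact_force: [1.1, -1.3, 0.2]
gripper_width: 0.0175
```

Request:
apply_moves(commands=[{"dp": [-3,0.6,0],"yaw": 0,"grip": 0},{"dp": [-5,1,0],"yaw": 0,"grip": 0}])

```text
time_s: 9.95
tcp_pos: [0.6588, 0.0399, 0.0837]
eef_rot: [-180.0, -0.2, -90.0]
contact_force: [10.0, -21.0, -3.3]
gripper_width: 0.0174
```

Request:
apply_moves(commands=[{"dp": [2,0,0],"yaw": 0,"grip": 0},{"dp": [2,0,0],"yaw": 0,"grip": 1},{"dp": [2,0,0],"yaw": 0,"grip": 1},{"dp": [2,0,0],"yaw": 0,"grip": 1},{"dp": [2,0,0],"yaw": 0,"grip": 1},{"dp": [2,0,0],"yaw": 0,"grip": 1},{"dp": [2,0,0],"yaw": 0,"grip": 1},{"dp": [2,0,-30],"yaw": 0,"grip": 1},{"dp": [2,0,-60],"yaw": 0,"grip": 1},{"dp": [2,0,-90],"yaw": 0,"grip": 1}])

```text
time_s: 11.2
tcp_pos: [0.6581, 0.0408, 0.1745]
eef_rot: [180.0, -0.0, -90.0]
contact_force: [1.0, 0.5, 0.7]
gripper_width: 0.0876
```

```bash
python3 snap.py wrist w6
```

```text
11.2 [0.65806481 0.04075542 0.17445925] [ 1.79989831e+02 -1.65929570e-03 -8.99995344e+01] [0.98226583 0.51328773 0.70834211] 0.08761575921277479
```

View pics/w6.png

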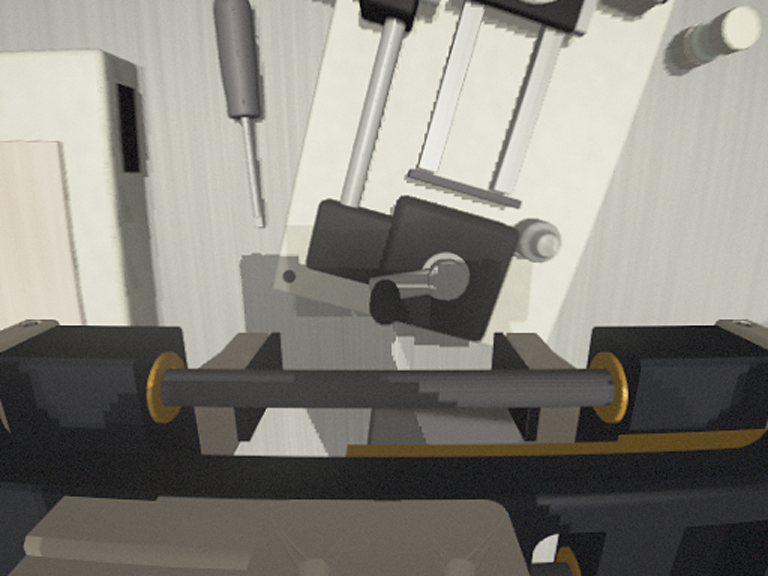

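Request:
apply_moves(commands=[{"dp": [30,12,0],"yaw": 0.18,"grip": 0.5},{"dp": [60,24,0],"yaw": 0.36,"grip": 0.5},{"dp": [95,38,0],"yaw": 0.54,"grip": 0.5},{"dp": [130,52,0],"yaw": 0.72,"grip": 0.5},{"dp": [165,66,0],"yaw": 0.9,"grip": 0.5},{"dp": [200,80,0],"yaw": 1.08,"grip": 0.5},{"dp": [235,94,0],"yaw": 1.26,"grip": 0.5},{"dp": [270,108,0],"yaw": 1.44,"grip": 0.5},{"dp": [299.8,120.2,0],"yaw": 1.62,"grip": 0.5},{"dp": [299.8,120.2,0],"yaw": 1.8,"grip": 0.5},{"dp": [299.8,120.2,0],"yaw": 1.834,"grip": 0.5},{"dp": [299.8,120.2,0],"yaw": 1.834,"grip": 0.5}])

```text
time_s: 12.75
tcp_pos: [0.5381, -0.2588, 0.1736]
eef_rot: [180.0, 0.0, 165.1]
contact_force: [0.3, 0.2, 0.8]
gripper_width: 0.0438
```

```bash
python3 snap.py wrist w7;python3 snap.py side d7; python3 -c "
from plant import *;print(get_state()['joints'])"
```

```text
12.75 [ 0.53810636 -0.25876144  0.17355925] [1.79996322e+02 5.55578921e-03 1.65111401e+02] [0.34935002 0.1818389  0.76928547] 0.043762033251221105
12.8 [ 0.53816248 -0.25869003  0.17356017] [1.79999249e+02 4.08097438e-03 1.65124448e+02] [ 0.46529456 -0.07087628  1.26906533] 0.043957090663599825
[-6.93247038e+00  1.55342863e+01 -1.37603489e+01  1.34585003e-04
 -6.07063212e+01 -9.79625279e+01]
```

View pics/w7.png

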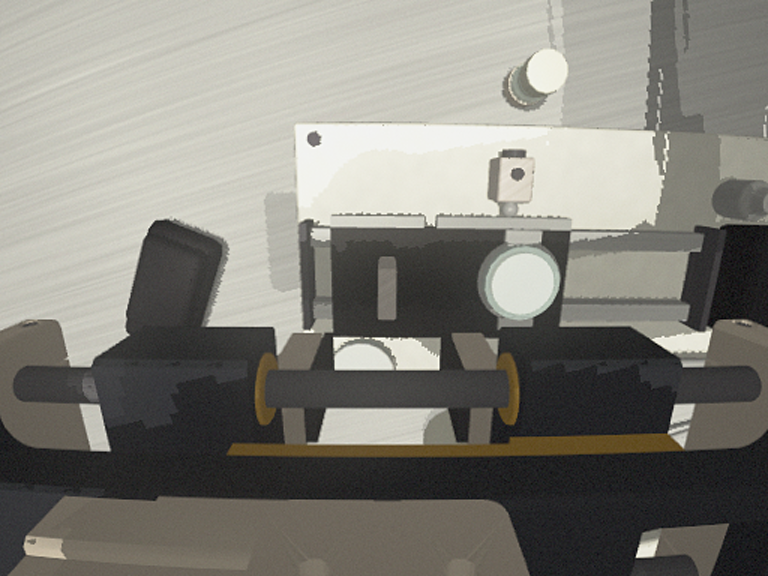

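View pics/d7.png

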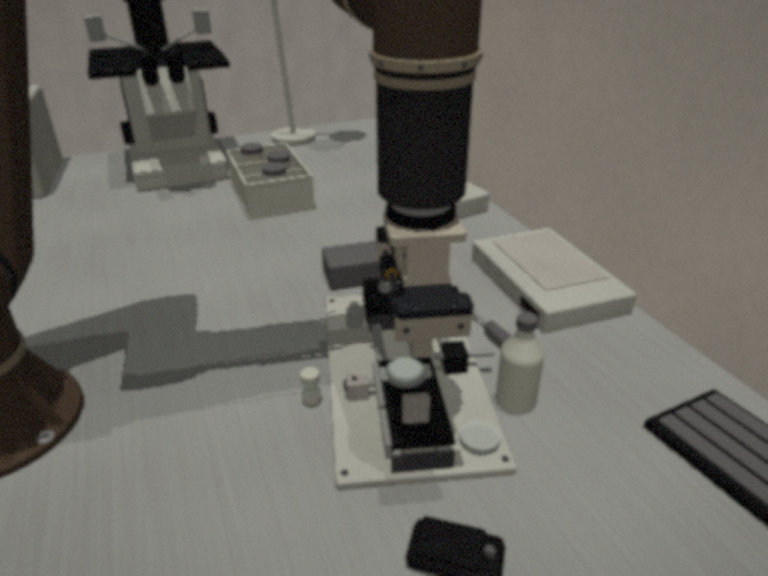

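Run:
```python
import cv2
s=cv2.imread("pics/w7_raw.png")[90:225,210:390];cv2.imwrite("pics/w7c.png",cv2.resize(s,None,fx=4.4,fy=4.4,interpolation=2))
```

```text
(no output)
```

View pics/w7c.png

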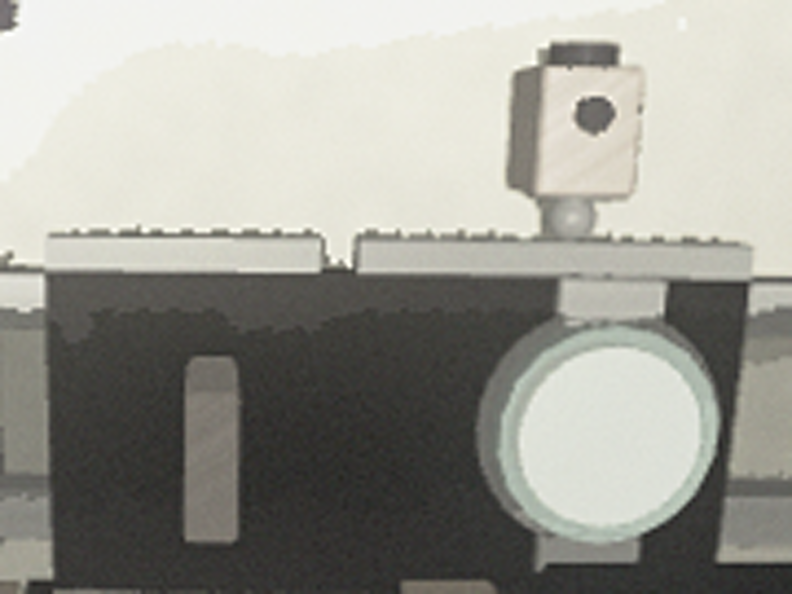

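Run:
```python
from h import *
x=np.load("unit.npy")
w=load("w7");st={"eef_rot":[180,0,165.1],"tcp_pos":[.538,-.259,.174]}
G=lambda p:np.array(p)/4.4+[210,90]
th=np.radians(-14.9);ey=np.array([-np.sin(th),np.cos(th)]);ex=np.array([np.cos(th),np.sin(th)])
def rel(p,z): 
    q=onplane(w,G(p),z,st)[0]; d=q[:2]-np.array([.538,-.259]); return np.round([d@ex*1000,d@ey*1000],1)
for n,p,z in [("notch",(340,252),.042),("notchL",(323,252),.042),("notchR",(356,252),.042),("ball",(568,215),.037),("ball40",(568,215),.04),("tab",(212,465),.084),("tabL",(185,465),.084),("tabR",(239,465),.084),("stL",(48,254),.042),("stR",(752,262),.042),("stL2",(52,575),.042),("stR2",(718,560),.042)]: print(n,rel(p,z))
```

```text
notch [-41.7  30.8]
notchL [-41.7  26.8]
notchR [-41.7  34.6]
ball [-50.3  86.4]
ball40 [-50.6  85.6]
tab [-0.9  0.2]
tabL [-0.9 -5.5]
tabR [-0.9  6. ]
stL [-41.2 -38.8]
stR [-39.9 130.9]
stL2 [ 40.5 -40.6]
stR2 [ 36.7 131. ]
```

Request:
apply_moves(commands=[{"dp": [0,0,45],"yaw": 0,"grip": 0.5},{"dp": [0,0,90],"yaw": 0,"grip": 0.5},{"dp": [0,0,122],"yaw": 0,"grip": 0.5},{"dp": [0,0,122],"yaw": 0,"grip": 0.5},{"dp": [0,0,122],"yaw": 0,"grip": 0},{"dp": [0,0,122],"yaw": 0,"grip": 0},{"dp": [0,0,122],"yaw": 0,"grip": 0},{"dp": [0,0,122],"yaw": 0,"grip": 0},{"dp": [0,0,122],"yaw": 0,"grip": 0},{"dp": [0,0,122],"yaw": 0,"grip": 0}], newtons=40)

```text
time_s: 14.1
tcp_pos: [0.5383, -0.2595, 0.0524]
eef_rot: [-180.0, 0.1, 164.9]
contact_force: [-1.7, -1.2, 6.7]
gripper_width: 0.0118
```

```bash
python3 snap.py wrist w8
```

```text
14.1 [ 0.53829868 -0.25949302  0.05240378] [-1.79979394e+02  6.11861706e-02  1.64914081e+02] [-1.68028399 -1.19638432  6.65855742] 0.011756633687717408
```

View pics/w8.png

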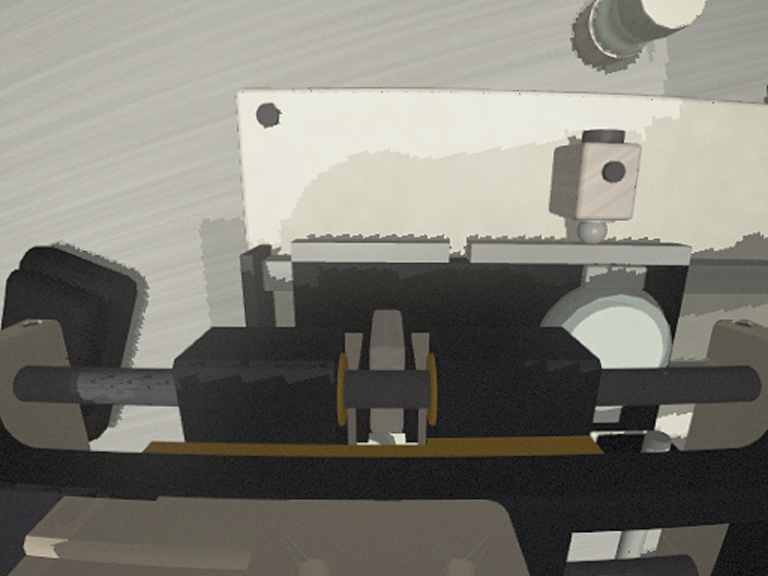

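Request:
apply_moves(commands=[{"dp": [0,3,0],"yaw": 0,"grip": 0},{"dp": [0,8,0],"yaw": 0,"grip": 0},{"dp": [0,13,0],"yaw": 0,"grip": 0},{"dp": [0,18,0],"yaw": 0,"grip": 0},{"dp": [0,23,0],"yaw": 0,"grip": 0},{"dp": [0,28,0],"yaw": 0,"grip": 0},{"dp": [0,33,0],"yaw": 0,"grip": 0},{"dp": [0,38,0],"yaw": 0,"grip": 0},{"dp": [0,42,0],"yaw": 0,"grip": 0},{"dp": [0,44,0],"yaw": 0,"grip": 0},{"dp": [0,44,0],"yaw": 0,"grip": 0}])

```text
time_s: 15.52
tcp_pos: [0.5501, -0.2169, 0.0524]
eef_rot: [-180.0, 0.1, 164.9]
contact_force: [-1.0, -0.9, 6.0]
gripper_width: 0.0117
```

```bash
python3 snap.py wrist w9
python3 - <<'E'
import cv2
s=cv2.imread("pics/w9_raw.png")[70:225,230:420];cv2.imwrite("pics/w9c.png",cv2.resize(s,None,fx=4,fy=4,interpolation=2))
E
```

```text
15.525 [ 0.55006838 -0.21692801  0.05241908] [-1.79992940e+02  8.96601234e-02  1.64917274e+02] [-0.9644075  -0.93343596  6.02042099] 0.011695672407860984
```

View pics/w9c.png

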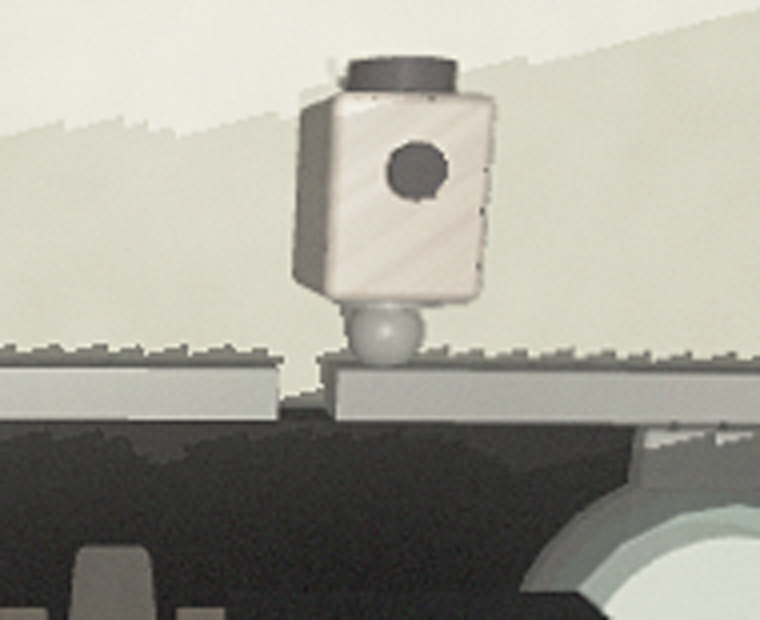

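Request:
apply_moves(commands=[{"dp": [0,2,0],"yaw": 0,"grip": 0},{"dp": [0,4,0],"yaw": 0,"grip": 0},{"dp": [0,6,0],"yaw": 0,"grip": 0},{"dp": [0,7,0],"yaw": 0,"grip": 0},{"dp": [0,8,0],"yaw": 0,"grip": 0},{"dp": [0,8,0],"yaw": 0,"grip": 0}])

```text
time_s: 16.32
tcp_pos: [0.5521, -0.2096, 0.0524]
eef_rot: [-180.0, 0.1, 164.9]
contact_force: [-0.1, -4.1, 5.0]
gripper_width: 0.0117
```

Request:
apply_moves(commands=[{"dp": [0,1,0],"yaw": 0,"grip": 0},{"dp": [0,1,0],"yaw": 0,"grip": 0}])

```text
time_s: 16.58
tcp_pos: [0.5524, -0.2083, 0.0524]
eef_rot: [-180.0, 0.1, 164.9]
contact_force: [-1.1, -0.4, 5.8]
gripper_width: 0.0115
```

Request:
apply_moves(commands=[{"dp": [0,1,0],"yaw": 0,"grip": 0},{"dp": [0,1,0],"yaw": 0,"grip": 0}])

```text
time_s: 16.82
tcp_pos: [0.5529, -0.2069, 0.0524]
eef_rot: [180.0, 0.1, 164.9]
contact_force: [-0.6, 1.6, 6.0]
gripper_width: 0.0119
```

Request:
apply_moves(commands=[{"dp": [0,1,0],"yaw": 0,"grip": 0},{"dp": [0,1,0],"yaw": 0,"grip": 0}])

```text
time_s: 17.08
tcp_pos: [0.5532, -0.2057, 0.0524]
eef_rot: [180.0, 0.1, 164.9]
contact_force: [-1.1, 2.1, 6.4]
gripper_width: 0.012
```

```bash
python3 snap.py wrist w10
python3 - <<'E'
import cv2
s=cv2.imread("pics/w10_raw.png")[70:225,230:420];cv2.imwrite("pics/w10c.png",cv2.resize(s,None,fx=4,fy=4,interpolation=2))
E
```

```text
17.075 [ 0.55315185 -0.20572002  0.05238928] [1.79971053e+02 9.91088585e-02 1.64922990e+02] [-1.12350946  2.05787214  6.43891887] 0.01203206269213126
```

View pics/w10c.png

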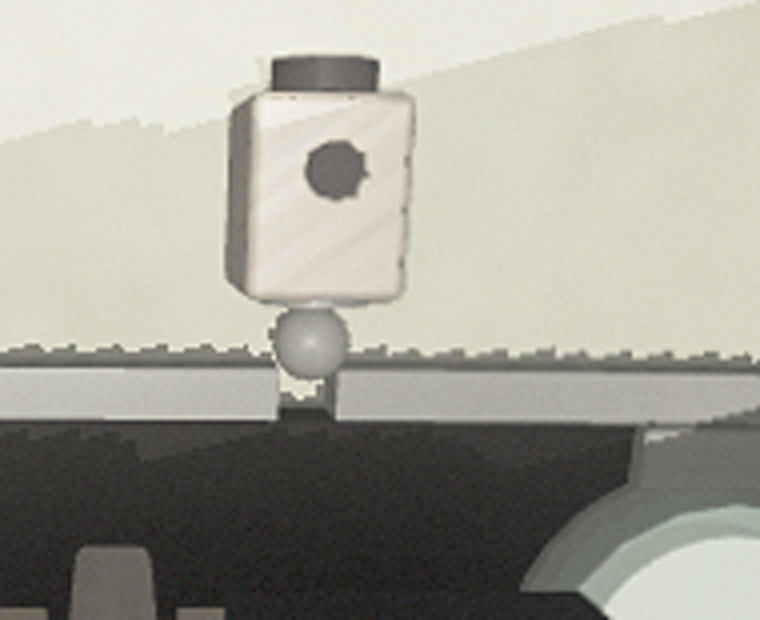

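Request:
apply_moves(commands=[{"dp": [0,0.5,0],"yaw": 0,"grip": 0},{"dp": [0,1,0],"yaw": 0,"grip": 0},{"dp": [0,1,0],"yaw": 0,"grip": 0},{"dp": [0,1,0],"yaw": 0,"grip": 0}])

```text
time_s: 17.62
tcp_pos: [0.5533, -0.2051, 0.0524]
eef_rot: [180.0, 0.1, 164.9]
contact_force: [0.2, -0.1, 5.2]
gripper_width: 0.0117
```

```bash
python3 snap.py wrist w11
python3 - <<'E'
import cv2
s=cv2.imread("pics/w11_raw.png")[140:180,280:340];cv2.imwrite("pics/w11c.png",cv2.resize(s,None,fx=12,fy=12,interpolation=2))
from h import *
w=load("w11");st=w["st"]
E
```

```text
17.625 [ 0.55329864 -0.20505682  0.05237964] [1.79989945e+02 9.27616639e-02 1.64922413e+02] [ 0.15310771 -0.05982789  5.20045086] 0.011679910485304737
```

View pics/w11c.png

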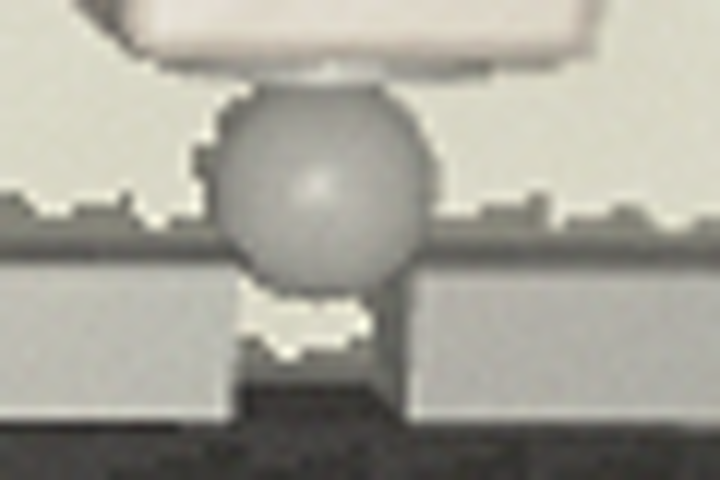

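Run:
```python
from h import *
w=load("w11");st=w["st"]
G=lambda p:np.array(p)/12+[280,140]
th=np.radians(-15.1);ey=np.array([-np.sin(th),np.cos(th)])
f=lambda p,z:1000*(onplane(w,G(p),z,st)[0][:2]-st["tcp_pos"][:2])@ey
print(f((237,300),.042),f((408,300),.042),[f((323,185),z) for z in (.035,.037,.039)])
```

```text
25.77195222572331 34.663513249371285 [np.float64(31.228518849229033), np.float64(30.868218752144628), np.float64(30.507918655060227)]
```

Request:
apply_moves(commands=[{"dp": [0,0.5,0],"yaw": 0,"grip": 0},{"dp": [0,0.5,0],"yaw": 0,"grip": 0},{"dp": [0,0.5,0],"yaw": 0,"grip": 0},{"dp": [0,0.5,0],"yaw": 0,"grip": 0}])

```text
time_s: 18.18
tcp_pos: [0.5534, -0.2047, 0.0524]
eef_rot: [180.0, 0.1, 164.9]
contact_force: [-0.8, -0.7, 5.7]
gripper_width: 0.012
```

```bash
python3 snap.py wrist w12; python3 snap.py scene s12; python3 snap.py side d12
python3 - <<'E'
import cv2
s=cv2.imread("pics/w12_raw.png")[140:180,280:340];cv2.imwrite("pics/w12c.png",cv2.resize(s,None,fx=12,fy=12,interpolation=2))
E
```

```text
18.175 [ 0.55343154 -0.20466262  0.05239516] [1.79994340e+02 9.42623244e-02 1.64921651e+02] [-0.76770579 -0.69385548  5.73965063] 0.012024085353038722
18.225 [ 0.55342068 -0.20467183  0.05240966] [1.79994928e+02 9.46008033e-02 1.64922451e+02] [ 0.96761351 -0.57829992  6.19088425] 0.011746435077785352
18.275 [ 0.55341633 -0.20465284  0.05240482] [1.79995428e+02 9.37843888e-02 1.64923762e+02] [ 0.16054246 -1.08238618  5.41990527] 0.01169758968979128
```

View pics/w12c.png

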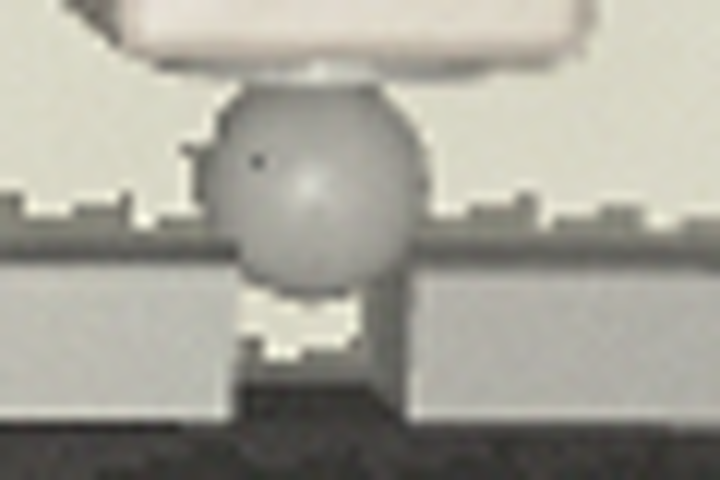

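View pics/d12.png

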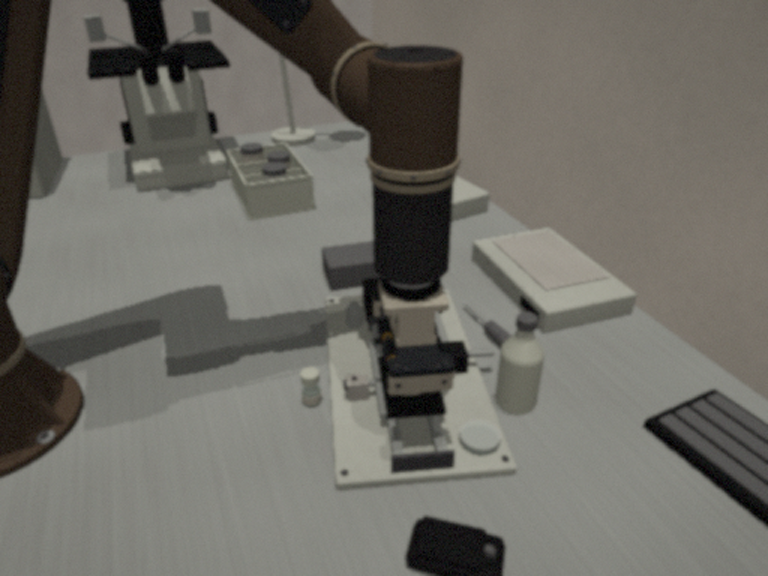

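View pics/s12.png

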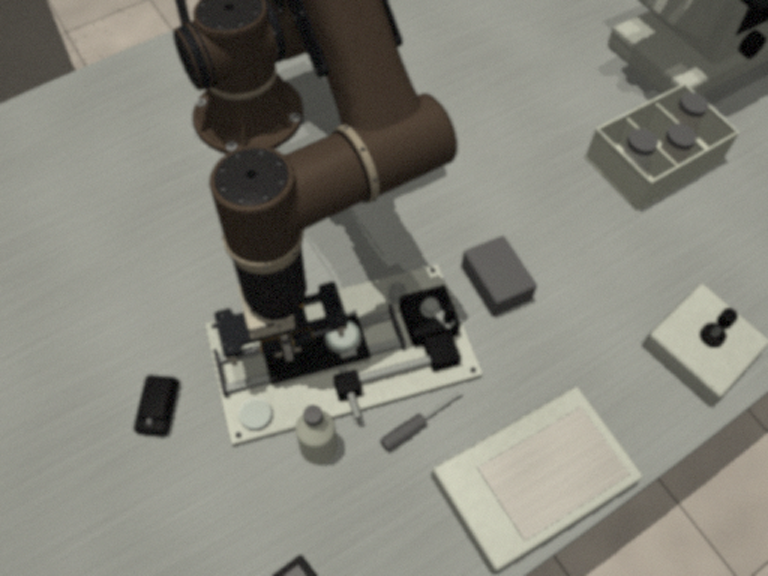

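```bash
python3 -c "
from plant import *
print(close_job())"
```

```text
the job is handed in; nothing more can be done
None
```

The job is handed in with the stage in the notch and the tab still held. No verdict was reported.

- **Crank:** I gripped the handle and wound it anticlockwise about two turns. The resisting force jumped to about 23 N, which I took as the end stop, at an estimated 13 rad. Pictures show the bolt rod drawn back. After I let go, the handle was still at its end position in the wrist picture. The final pictures do not show the handle clearly enough to re-measure its angle.
- **Stage:** I gripped the tab with 40 N and slid it about 56.5 mm. I felt the pull of the detent drawing the stage in, and the force then settled to about zero.
- **Last checks:** The ball sits in the notch with its centre within about 0.5 mm. The sideways force is about 1 N, and the finger opening is 11.7–12.0 mm on the 12 mm tab. The robot clock read about 18.3 s.
- **Bystanders:** None looked moved in the last pictures, though I compared by eye and did not measure.
- **What disagreed:** The crank centre I felt while winding was about 2 mm in x from the one fitted from the cameras. I corrected for this while winding. While I hold the tab there is also a steady vertical force reading of about 5–6 N, which I did not trace.

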